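# Bolt the access hatch shut before the panel is moved

## Robot

A 6-joint arm with a two-finger parallel gripper is mounted at the origin on the work surface. World frame = base frame: x ahead of the robot, y to its left, z up, the work surface at z = 0. Lengths are in mm, angles in rad, forces in N, time in s.
With the tool pointing down it reaches from about 275 to 1000 mm from the base axis. Payload 8.4 kg.
Tool frame: the origin (TCP) lies midway between the tips of the shut fingers; the grasp point (between the pads) lies 19 mm behind it; z points along the fingers, y is the line along which they close (so a half turn about z gives the same grasp; the last joint's range is limited). The gripper opens to 85 mm and grips with 20 to 120 N. Pads are 22 mm wide; open, the fingers measure 114 mm over their backs; the gripper's body (76 mm by 85 mm) begins 54 mm behind the grasp point. The pads swing forward as they close: fully open they stand 13 mm farther back than shut.
Start: joints at [-0.002, 0.353, 1.633, -0, 1.155, -0.002], TCP at [625.002, -0, 231.281] pointing down, gripper open.
Joint ranges: [-2.63, 2.63], [-0.92, 2.1], [0.06, 2.66], [-1.3, 4.44], [0, 2.69], [-3.02, 3.02]. Speed limits (rad/s): [2.22, 2.22, 2.79, 3.14, 3.14, 3.14].

## Interface

Orientations are given as [roll, pitch, yaw] about the fixed x, y, z axes, in that order (R = Rz(yaw) Ry(pitch) Rx(roll)).
In Python, from rig import * gives the robot as it stands.
- The arm moves only by the shell command python3 -m jog 'ROWS' [FORCE]. ROWS is JSON, a list of rows, each an object of numbers: "x", "y", "z": the shift along the tool's x, y, z in cm; "spin": the turn about the tool's z in rad; "grip": the closure, from 0 (fully open) to 1 (shut). In form: [{"x": .., "y": .., "z": .., "spin": .., "grip": ..}, ...]. A call has 1 to 20 rows; each row shifts and turns the commanded pose from where the row before left it, along the tool's axes as they then stand; what a row does not reach is not made up. A row lasts 1/12 s, in which the tool goes at most 41.7 mm and 7.16 degrees, less where a joint would pass 70% of its speed; a pose out of reach is approached as far as the arm can. A call with a gripper value outside its range is refused whole. The fingers move at their own pace and stop on an object; FORCE is the grip in N (left out, the last holds). Time passes only in rows, so rows that do not move let the fingers close. It gives the time, the measured TCP pose, the force, the opening and the grip force at its end, in the units of the state.
- sense(): the state, without advancing time (a new reading comes with each control period).
- grab_frame(name): name is "scene" or "side" or "wrist"; returns a dict with "pixels" (480x640x3 uint8, blue, green, red), "camera_matrix" (3x3 intrinsics, pixels), "rvec" (rotation vector, rad) and "tvec" (3), from world to camera coordinates, as OpenCV has them; the wrist camera has in their place "T_tool_cam" (4x4, takes a point from camera to tool coordinates, whose origin is the TCP and whose axes are the flange's). Camera axes: x right, y down, z forward; pixel columns grow to the right and rows downward; lengths in mm; the calibration is good to about 2 mm. A picture is of the moment at which its call begins: read the wrist's pose just before it. There is no depth.
- sign_off(): hands the job in; it is judged then, once.
The state is a dict: "clock": time; "qpos": joint angles; "qvel": joint speeds; "joint_efforts": joint torques, N m; "eef_pos": TCP position; "tcp_rot": TCP orientation; "contact_force": force on the tool from outside, world axes, zero at the start; "wrist_torque": the same for the moment, N m; "opening": opening from 0.0 (shut) to 1.0 (fully open); "grasp_force": force on a finger pad.
Only numpy, scipy, OpenCV 4.12 (cv2) and the standard library are available. Lean on these libraries where they do the work, as an engineer would, in place of code of your own. Each camera call takes 0.05 s, during which the arm holds its last target. There are 200 camera calls.

## Task

Bolt this access hatch shut so the panel can be moved: press the risen leaf down against its springy seal until the barrel bolt lines up with the keeper, keep it pressed while you slide the bolt all the way across into the keeper, then turn the bolt's handle right down into its notch so that it cannot draw back. Feel for the hole and force nothing, because the fittings sit on short screws in soft wood, and leave the things lying on the panel where they are.

Things in the scene. Friction and masses are not known exactly. Their poses are not given: they have to be found in the camera images.
- panel: Fixed pale wooden panel, 420 mm (x) by 600 mm (y), face up on foam blocks; origin on the bench, top face 108 mm above it. A hinged plywood leaf (250 by 355 by 18 mm) lies in an opening: hinge line along x at panel y = -275 mm, free edge at y = +85 mm. The barrel bolt lies on the leaf at x = 0 and slides towards the panel's +y.
- leaf (a joint): Angle of the leaf, rad: 0 = level with the panel, positive = risen. A springy seal under its free edge holds it 0.019 to 0.036 risen and lifts it again when let go. Pressed down at the upright handle it sinks about 1 mm per 1.2 N; 2 to 16 N bring the bolt into line with the keeper, which happens anywhere from -0.014 to +0.014 and has to be felt. It stops hard 0.011 lower still.
- cleat: Fixed batten under the panel, hidden; carries the jamb, the darker wooden strip (256 by 34 mm) at the leaf's free edge with the keeper on it. The jamb is only packed up by hand and stands up to 5 mm above or below the panel's face; no measured pose shows it, so the keeper's height must be found by feel. Jamb and keeper give way under 18 N.
- keeper_nominal (a point): Where the mouth of the keeper would be centred if the jamb were level with the panel; y is the way in. The keeper is a steel box, open at both ends, 28 mm wide, 20 mm deep, 28 mm high, on the jamb; its hole is 18 mm wide and 16.4 mm high for the square-ended bar of 14 mm. With the leaf over 1.2 mm too high or too low the nose butts on its roof or its sill.
- bolt (a joint): Travel of the bolt (bar 14 mm in diameter), m: 0 = drawn back, 0.045 = all the way across, where the stem of the handle meets the front end of the slot. Rubs with about 3 N, a little more in the keeper. The nose reaches the keeper at about 0.022.
- handle (a joint): Turn of the handle about the bar, rad: 0 = standing straight up, positive = turned over to the panel's -x side, about 1.45 = lying on the rest in the notch. Stays where it is left. The slot keeps it within about 0.15 of upright; it turns over only where the bolt has travelled 0.041 to 0.045 m (notch 14 mm wide, stem 10 mm).
- knob_center (a point): Middle of the handle's black knob, a cylinder 14 mm in diameter and 32 mm long (from 26 to 58 mm from the bar's axis); this point is 42 mm from the bar's axis. z points along the handle, y along the bar towards the keeper.
- bolt_root (a point): Point on the bar's axis from which the handle (steel stem, then the knob) stands and about which it turns; moves with the bar, 14 mm above the leaf's face. y points along the bar, towards the keeper.
- barrel: Steel barrel screwed to the leaf: plate 50 by 176 by 3 mm, tube 22 mm wide with its top 26 mm above the leaf's face, a straight slot on top in which the handle stands and an open notch on the panel's -x side at the keeper end of the slot. Origin on the hinge line. It tears loose at 45 N, as from 21 N pressed on the knob when the handle is down.
- foot: Loose black plastic furniture foot, 48 mm across, 42 mm high, standing on the panel; leave it. Origin under its centre.
- jar: Loose small jar of screws, 46 mm across, 50 mm high, on the panel; leave it. Origin under its centre.
- pencil: Loose flat yellow carpenter's pencil, 150 by 14 by 8 mm, on the panel beyond the keeper; leave it. Origin under its centre.

How it is judged (in metres and radians):
On the way, in this order (a step that is already met when the one before it is completed fails the run):
1. the leaf is pressed down and the bolt is across in the keeper, its handle not yet turned down (value of joint bolt above 0.04 m and value of joint leaf below 0.02 rad and value of joint handle below 0.6 rad), for 0.1 s.
2. the handle is turned down into the notch (value of joint bolt above 0.04 m and value of joint leaf below 0.02 rad and value of joint handle above 1.3 rad), for 0.1 s.
At the end, for the whole second after the job is handed in: The bolt is at least 40 mm across, in the keeper, which holds the leaf down (leaf angle below 0.02 rad); the handle is turned down at least 1.3 rad, lying in the notch; all at rest and let go (all of step 2 and velocity of joint handle below 0.05 rad/s and velocity of joint bolt below 0.01 m/s); the robot touches nothing.
It fails at once if the jamb or the keeper on it is forced (over 18 N on it) (contact force between anything else and cleat above 18 N).
It fails at once if the barrel of the bolt is forced (over 45 N on it) (contact force between anything else and barrel above 45 N).
It fails at once if the foot, the jar or the pencil is shifted by more than 15 mm (distance of any of foot, jar, pencil from where it was at the start of the episode above 0.015 m).
It also fails if it takes over 72 s, if anything falls off the work surface, if the arm or the gripper's body presses on something with over 40 N, if the wrist force passes 120 N, or if a joint passes its speed limit or range.

## Working session

There is one attempt and no reset: what is moved stays moved. The work goes in short steps, Python scripts to look and compute and a shell command to move; the robot and the scene stay as the last step left them, time stands still between calls to the robot, and variables do not carry over. Pictures are saved under pics/ and viewed, at most 10 in all, crops included, and the job is handed in when it is done.

```bash
mkdir -p pics; ls
python3 - <<'E'
from rig import *
import cv2,numpy as np
s=sense();print({k:np.round(v,3).tolist() for k,v in s.items()})
for n in ("scene","side"):
    f=grab_frame(n);cv2.imwrite(f"pics/{n}0.png",f["pixels"])
    print(n,np.round(f["camera_matrix"],1).tolist(),f["rvec"],f["tvec"])
E
```

```text
pics
{'clock': 0.0, 'qpos': [-0.002, 0.354, 1.634, 0.0, 1.155, -0.002], 'qvel': [0.0, -0.001, -0.001, 0.001, 0.0, 0.001], 'joint_efforts': [-0.002, -60.524, -34.206, -0.0, 0.009, 0.0], 'eef_pos': [624.518, 0.024, 230.554], 'tcp_rot': [-3.14, -0.0, 1.571], 'contact_force': [-0.353, -0.101, 0.348], 'wrist_torque': [-0.019, -0.023, -0.045], 'grasp_force': 0.0, 'opening': 1.0}
scene [[483.5, 0.0, 321.3], [0.0, 483.5, 235.6], [0.0, 0.0, 1.0]] [ 1.5238931   2.32904879 -0.65792804] [ 197.23342226 -426.32695349 1468.02306125]
side [[562.0, 0.0, 319.5], [0.0, 562.0, 247.4], [0.0, 0.0, 1.0]] [ 0.22346383 -2.77316979  1.32619151] [ 588.83622997  138.14695536 1065.48521689]
```

View pics/scene0.png

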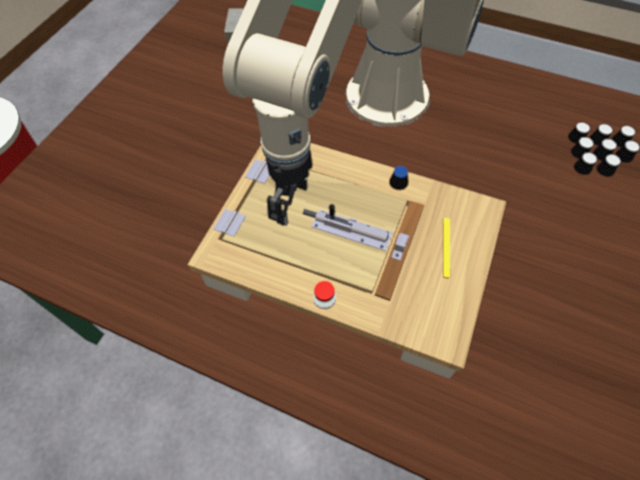

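View pics/side0.png

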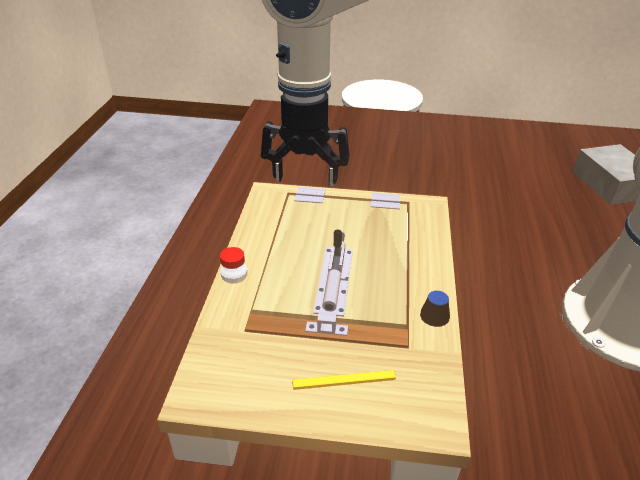

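Scene view: knob top at about (332,207), keeper at about (400,244), and the panel's face corners at (265,143), (505,202), (465,362) and (190,265). Side view: knob at about (338,237), keeper (327,327). The bolt runs roughly along world +y. Next I'll fit the panel's pose.

```bash
cat > h.py <<'E'
import numpy as np,cv2
from rig import *
C={}
def cam(n):
    if n not in C:
        f=grab_frame(n);C[n]=(f["camera_matrix"],cv2.Rodrigues(np.array(f["rvec"],float))[0],np.array(f["tvec"],float).reshape(3))
        C[n+"p"]=f["pixels"]
    return C[n]
def ray(n,uv):
    K,R,t=cam(n);d=R.T@np.linalg.solve(K,[*uv,1]);return -R.T@t,d
def onz(n,uv,z):
    o,d=ray(n,uv);return o+d*(z-o[2])/d[2]
def proj(n,P):
    K,R,t=cam(n);q=K@(R@np.array(P,float).reshape(-1,3).T+t[:,None]);return (q[:2]/q[2]).T
def tri(a,b):
    A=[];B=[]
    for n,uv in (("scene",a),("side",b)):
        o,d=ray(n,uv);d=d/np.linalg.norm(d);M=np.eye(3)-np.outer(d,d);A.append(M);B.append(M@o)
    return np.linalg.solve(sum(A),sum(B))
E
python3 - <<'E'
from h import *
for n,l in (("scene",[(265,143),(505,202),(465,362),(190,265)]),("side",[(447,197),(467,458),(163,422),(253,183)])):
    for p in l: print(n,p,onz(n,p,108).round(1))
print(tri((332,207),(338,231)))
for n,(u,v) in (("scene",(355,225)),("side",(335,275))):
    im=C[n+"p"][v-65:v+65,u-85:u+85]
    cv2.imwrite(f"pics/{n}1.png",cv2.resize(im,None,fx=4.6,fy=4.6,interpolation=cv2.INTER_CUBIC))
E
```

```text
scene (265, 143) [ 396.8 -195.8  108. ]
scene (505, 202) [338.3 404.3 108. ]
scene (465, 362) [743.1 418.6 108. ]
scene (190, 265) [ 774.1 -185.4  108. ]
side (447, 197) [ 354.7 -200.1  108. ]
side (467, 458) [340.5 407.7 108. ]
side (163, 422) [745.2 420.1 108. ]
side (253, 183) [ 773.3 -184.   108. ]
[557.35902853  58.04819206 183.93653114]
```

View pics/scene1.png

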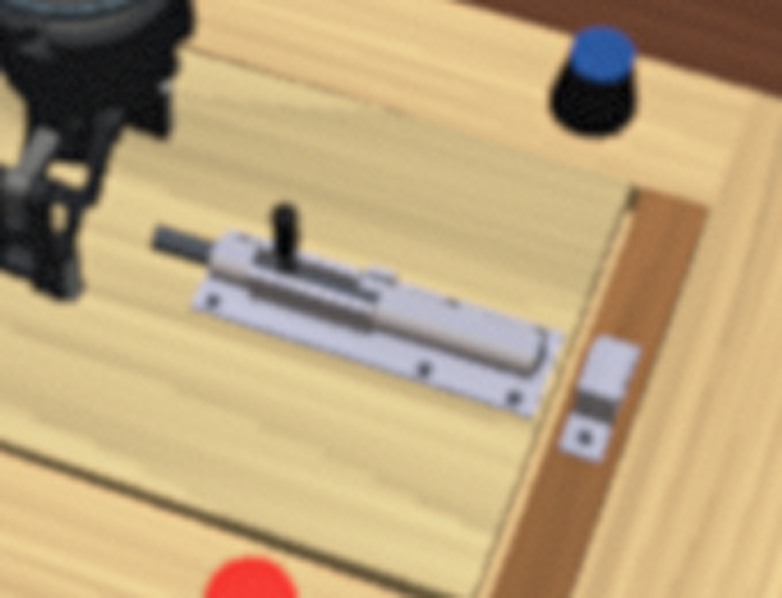

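View pics/side1.png

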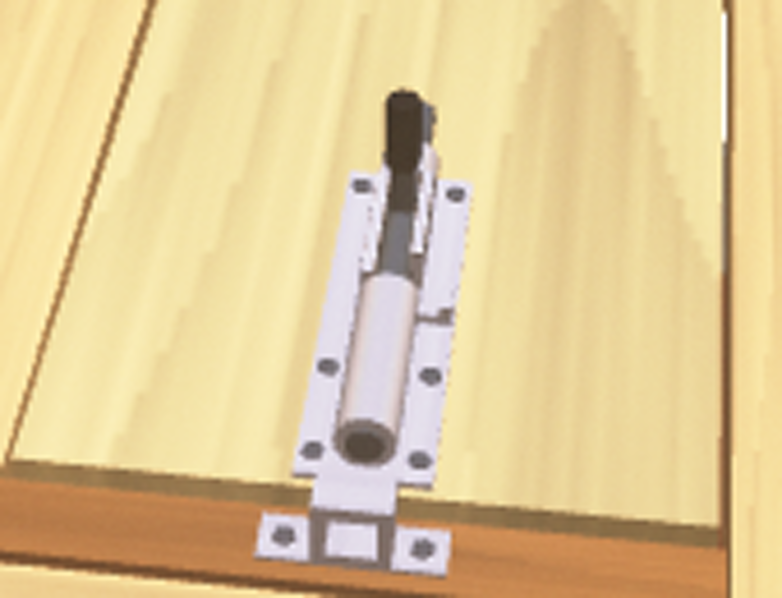

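Checks: fitted panel is about 419 by 607 mm (420 by 600 expected), yaw about 0.036 rad, centre (553,110). The knob top is at about (557,58,184), against 186 expected, and the handle stands upright. I'll move above the knob and spin so the fingers close along the bar.

```bash
python3 -m jog '[{"x":2.0,"y":-2.3},{"x":2.0,"y":-2.2},{"x":1.8,"y":-2.25},{"spin":0.12},{"spin":0.12},{"spin":0.12},{"spin":0.12},{"spin":0.12},{"spin":0.12},{"spin":0.12},{"spin":0.12},{"spin":0.12},{"spin":0.12},{"spin":0.12},{"spin":0.12},{"spin":0.095},{},{}]'
python3 - <<'E'
from h import *
s=sense();print(s["eef_pos"],s["tcp_rot"],s["qpos"])
f=grab_frame("wrist");cv2.imwrite("pics/w1.png",f["pixels"]);print(f["T_tool_cam"],f["camera_matrix"])
E
```

```text
[6.24707356e+02 4.37502634e-03 2.30824513e+02] [-3.14070768e+00  2.45560467e-05  1.57082716e+00] [-2.37948224e-03  3.53424685e-01  1.63384612e+00 -2.91722062e-05
  1.15520676e+00 -2.39851936e-03]
[[ 1.56301484e-04 -9.50542366e-01 -3.10594889e-01  8.00043347e+01]
 [ 9.99999336e-01 -2.06083496e-04  1.13392875e-03  4.43086283e-01]
 [-1.14185580e-03 -3.10594860e-01  9.50541703e-01 -1.41989950e+02]
 [ 0.00000000e+00  0.00000000e+00  0.00000000e+00  1.00000000e+00]] [[374.43667069   0.         317.75097982]
 [  0.         374.43667069 240.78156199]
 [  0.           0.           1.        ]]schema error: expected keys x, y, z, spin, grip
```

View pics/w1.png

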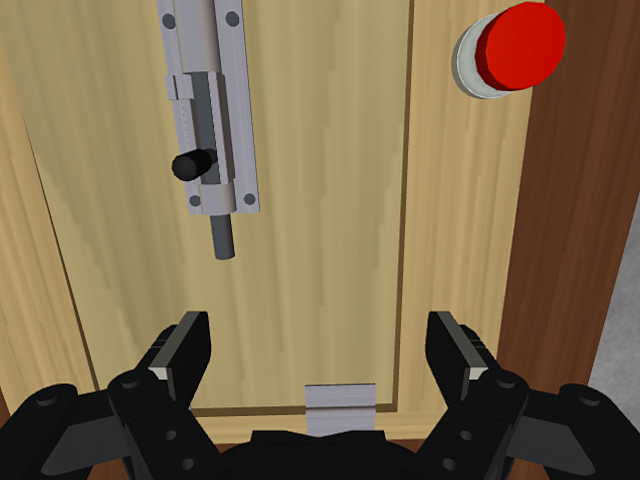

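The rows need all five keys, so nothing moved. This wrist view from the start pose still helps: knob top centre at (186,168), bar tail end (225,250), plate right edge (241,0)→(259,212), leaf right edge (410,0)→(397,405).

```bash
cat >> h.py <<'E'
from scipy.spatial.transform import Rotation as Ro
def wray(s,f,uv):
    T=np.array(f["T_tool_cam"]);R=Ro.from_euler("xyz",s["tcp_rot"]).as_matrix()
    d=R@T[:3,:3]@np.linalg.solve(f["camera_matrix"],[*uv,1]);o=R@T[:3,3]+s["eef_pos"];return o,d
def wz(s,f,uv,z):
    o,d=wray(s,f,uv);return (o+d*(z-o[2])/d[2]).round(1)
E
python3 - <<'E'
from h import *
s=sense();f=grab_frame("wrist")
print("knob",wz(s,f,(186,168),185),wz(s,f,(186,168),182))
print("bar end",wz(s,f,(224,250),126))
print("plate",wz(s,f,(241,0),120),wz(s,f,(259,212),115))
print("plateL",wz(s,f,(157,0),120),wz(s,f,(189,214),115))
print("leafR",wz(s,f,(411,0),108),wz(s,f,(397,405),108))
E
python3 -m jog '[{"x":2.0,"y":-2.3,"z":0,"spin":0,"grip":0},{"x":2.0,"y":-2.2,"z":0,"spin":0,"grip":0},{"x":1.8,"y":-2.2,"z":0,"spin":0,"grip":0},{"x":0,"y":0,"z":0,"spin":0.12,"grip":0},{"x":0,"y":0,"z":0,"spin":0.12,"grip":0},{"x":0,"y":0,"z":0,"spin":0.12,"grip":0},{"x":0,"y":0,"z":0,"spin":0.12,"grip":0},{"x":0,"y":0,"z":0,"spin":0.12,"grip":0},{"x":0,"y":0,"z":0,"spin":0.12,"grip":0},{"x":0,"y":0,"z":0,"spin":0.12,"grip":0},{"x":0,"y":0,"z":0,"spin":0.12,"grip":0},{"x":0,"y":0,"z":0,"spin":0.12,"grip":0},{"x":0,"y":0,"z":0,"spin":0.12,"grip":0},{"x":0,"y":0,"z":0,"spin":0.12,"grip":0},{"x":0,"y":0,"z":0,"spin":0.12,"grip":0},{"x":0,"y":0,"z":0,"spin":0.095,"grip":0},{"x":0,"y":0,"z":0,"spin":0,"grip":0},{"x":0,"y":0,"z":0,"spin":0,"grip":0}]'
python3 - <<'E'
from h import *
s=sense();print(s["eef_pos"],s["tcp_rot"],s["qpos"],s["contact_force"])
f=grab_frame("wrist");cv2.imwrite("pics/w2.png",f["pixels"])
E
```

```text
knob [560.   56.6 185. ] [559.   56.2 182. ]
bar end [559.9  -7.5 126. ]
plate [580.4 146.1 120. ] [583.9  17.1 115. ]
plateL [531.1 146.1 120. ] [534.3  15.7 115. ]
leafR [682.8 149.3 108. ] [ 694.4 -156.7  108. ]
clock: 1.8
eef_pos: [558.0, 58.0, 231.3]
tcp_rot: [3.142, 0.0, 0.039]
contact_force: [0.6, 0.2, -0.2]
opening: 1.001
grasp_force: 0.0
[557.97517639  57.98105968 231.28162095] [3.14153170e+00 3.58196905e-05 3.89288667e-02] [ 1.00903628e-01  2.54021185e-01  1.77204628e+00 -6.52602006e-05
  1.11556472e+00  1.63279978e+00] [ 0.55341688  0.20129677 -0.19634237]
```

View pics/w2.png

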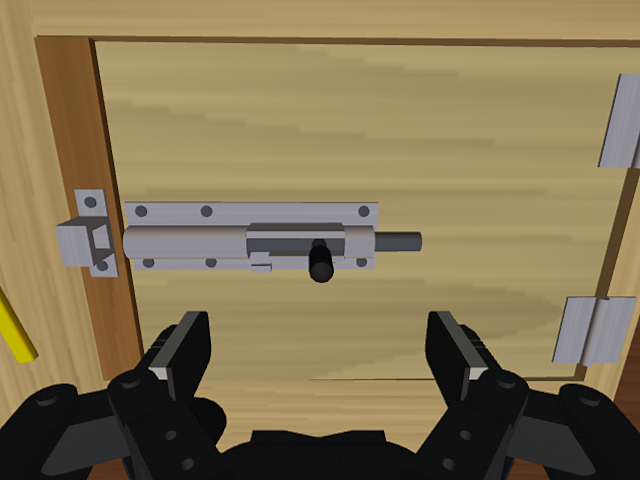

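Aligned: the bar lies horizontal in the image, with the knob top at (320,273) midway between the fingers and nothing in the way. Cross-checking its position.

Run:
```python
from h import *
s=sense();f=grab_frame("wrist")
print("knob",wz(s,f,(320,272),185), wz(s,f,(320,272),183))
print("plate top edge",wz(s,f,(125,202),119),wz(s,f,(377,203),115),wz(s,f,(125,270),119),wz(s,f,(377,269),115))
print("bar end",wz(s,f,(421,241),127))
```

```text
knob [559.   57.1 185. ] [558.2  57.1 183. ]
plate top edge [578.3 192.3 119. ] [583.6  17.6 115. ] [527.4 198.3 119. ] [533.8  13.2 115. ]
bar end [560.6 -13.1 127. ]
```

Knob at about (559,57) agrees in three views. Descending and gripping at 40 N.

```bash
python3 -m jog '[{"x":0.1,"y":0.1,"z":2.5,"spin":0,"grip":0},{"x":0,"y":0,"z":2.6,"spin":0,"grip":0},{"x":0,"y":0,"z":2.5,"spin":0,"grip":0},{"x":0,"y":0,"z":0,"spin":0,"grip":0},{"x":0,"y":0,"z":0,"spin":0,"grip":1},{"x":0,"y":0,"z":0,"spin":0,"grip":1},{"x":0,"y":0,"z":0,"spin":0,"grip":1},{"x":0,"y":0,"z":0,"spin":0,"grip":1},{"x":0,"y":0,"z":0,"spin":0,"grip":1},{"x":0,"y":0,"z":0,"spin":0,"grip":1},{"x":0,"y":0,"z":0,"spin":0,"grip":1},{"x":0,"y":0,"z":0,"spin":0,"grip":1}]' 40
```

```text
clock: 2.9
eef_pos: [559.5, 57.2, 155.7]
tcp_rot: [-3.141, -0.001, 0.036]
contact_force: [1.4, 0.8, 0.7]
opening: 0.146
grasp_force: 38.9
```

Gripped (opening about 12 mm, knob 14). Sliding forward 18 mm, short of the keeper.

```bash
python3 -m jog '[{"x":0,"y":-0.3,"z":0,"spin":0,"grip":1},{"x":0,"y":-0.3,"z":0,"spin":0,"grip":1},{"x":0,"y":-0.3,"z":0,"spin":0,"grip":1},{"x":0,"y":-0.3,"z":0,"spin":0,"grip":1},{"x":0,"y":-0.3,"z":0,"spin":0,"grip":1},{"x":0,"y":-0.3,"z":0,"spin":0,"grip":1},{"x":0,"y":0,"z":0,"spin":0,"grip":1},{"x":0,"y":0,"z":0,"spin":0,"grip":1}]' 40
```

```text
clock: 3.57
eef_pos: [558.6, 75.7, 155.4]
tcp_rot: [-3.141, -0.001, 0.036]
contact_force: [3.5, 0.7, 1.2]
opening: 0.149
grasp_force: 39.1
```

Lateral load of 3.5 N: easing +x by 1 mm. Then pressing 2 mm and probing gently.

```bash
python3 -m jog '[{"x":0.1,"y":0,"z":0.1,"spin":0,"grip":1},{"x":0,"y":0,"z":0.1,"spin":0,"grip":1},{"x":0,"y":0,"z":0,"spin":0,"grip":1},{"x":0,"y":0,"z":0,"spin":0,"grip":1}]' 40
python3 -m jog '[{"x":0,"y":-0.1,"z":0,"spin":0,"grip":1},{"x":0,"y":-0.1,"z":0,"spin":0,"grip":1},{"x":0,"y":0,"z":0,"spin":0,"grip":1}]'
python3 -m jog '[{"x":0,"y":-0.1,"z":0,"spin":0,"grip":1},{"x":0,"y":0,"z":0,"spin":0,"grip":1}]'
```

```text
clock: 3.9
eef_pos: [559.0, 75.3, 153.2]
tcp_rot: [-3.141, 0.001, 0.036]
contact_force: [-1.8, 1.8, 4.4]
opening: 0.15
grasp_force: 39.3
clock: 4.15
eef_pos: [559.0, 76.5, 153.1]
tcp_rot: [3.141, 0.001, 0.036]
contact_force: [-0.5, -2.6, 3.4]
opening: 0.15
grasp_force: 39.0
clock: 4.32
eef_pos: [559.0, 77.8, 153.1]
tcp_rot: [3.141, 0.001, 0.036]
contact_force: [-2.0, -3.2, 3.4]
opening: 0.148
grasp_force: 39.0
```

```bash
for i in 1; do :; done; python3 -m jog '[{"x":0,"y":-0.1,"z":0,"spin":0,"grip":1},{"x":0,"y":0,"z":0,"spin":0,"grip":1}]'
python3 -m jog '[{"x":0,"y":-0.1,"z":0,"spin":0,"grip":1},{"x":0,"y":0,"z":0,"spin":0,"grip":1}]'
```

```text
clock: 4.48
eef_pos: [559.0, 79.1, 153.2]
tcp_rot: [3.141, 0.001, 0.036]
contact_force: [-2.0, -2.4, 3.6]
opening: 0.146
grasp_force: 39.0
clock: 4.65
eef_pos: [559.0, 80.2, 153.2]
tcp_rot: [-3.142, 0.001, 0.036]
contact_force: [-3.3, -2.5, 3.8]
opening: 0.15
grasp_force: 39.0
```

```bash
python3 -m jog '[{"x":0.03,"y":-0.05,"z":0,"spin":0,"grip":1},{"x":0,"y":0,"z":0,"spin":0,"grip":1}]'
python3 -m jog '[{"x":0,"y":-0.05,"z":0,"spin":0,"grip":1},{"x":0,"y":0,"z":0,"spin":0,"grip":1}]'
```

```text
clock: 4.82
eef_pos: [559.1, 80.6, 153.1]
tcp_rot: [3.142, 0.001, 0.036]
contact_force: [-2.3, -3.0, 3.7]
opening: 0.15
grasp_force: 39.0
clock: 4.98
eef_pos: [559.1, 81.1, 153.2]
tcp_rot: [3.142, 0.001, 0.036]
contact_force: [-3.9, -2.9, 2.9]
opening: 0.147
grasp_force: 39.0
```

```bash
python3 -m jog '[{"x":-0.06,"y":-0.05,"z":0,"spin":0,"grip":1},{"x":0,"y":0,"z":0,"spin":0,"grip":1}]'
python3 -m jog '[{"x":0,"y":-0.05,"z":0,"spin":0,"grip":1},{"x":0,"y":0,"z":0,"spin":0,"grip":1}]'
python3 -m jog '[{"x":0,"y":-0.05,"z":0,"spin":0,"grip":1},{"x":0,"y":0,"z":0,"spin":0,"grip":1}]'
```

```text
clock: 5.15
eef_pos: [559.1, 81.7, 153.4]
tcp_rot: [-3.142, -0.001, 0.036]
contact_force: [-1.9, -3.0, 3.1]
opening: 0.151
grasp_force: 39.0
clock: 5.32
eef_pos: [559.1, 82.1, 153.4]
tcp_rot: [-3.142, -0.0, 0.036]
contact_force: [-1.7, -3.2, 2.6]
opening: 0.152
grasp_force: 39.0
clock: 5.48
eef_pos: [559.0, 82.6, 153.4]
tcp_rot: [-3.142, -0.0, 0.036]
contact_force: [-0.3, -3.2, 3.4]
opening: 0.149
grasp_force: 39.0
```

```bash
python3 -m jog '[{"x":0,"y":-0.05,"z":0,"spin":0,"grip":1},{"x":0,"y":-0.05,"z":0,"spin":0,"grip":1},{"x":0,"y":0,"z":0,"spin":0,"grip":1}]'
python3 -m jog '[{"x":0,"y":-0.05,"z":0,"spin":0,"grip":1},{"x":0,"y":0,"z":0,"spin":0,"grip":1}]'
python3 - <<'E'
from h import *
cam("scene")
im=C["scenep"][160:290,270:440];cv2.imwrite("pics/s2.png",cv2.resize(im,None,fx=4.6,fy=4.6,interpolation=cv2.INTER_CUBIC))
E
```

```text
clock: 5.73
eef_pos: [559.0, 83.7, 153.4]
tcp_rot: [-3.141, -0.0, 0.036]
contact_force: [0.2, -2.9, 2.2]
opening: 0.147
grasp_force: 39.0
clock: 5.9
eef_pos: [558.9, 84.1, 153.3]
tcp_rot: [-3.142, -0.0, 0.036]
contact_force: [0.2, -3.6, 3.4]
opening: 0.152
grasp_force: 39.0
```

View pics/s2.png

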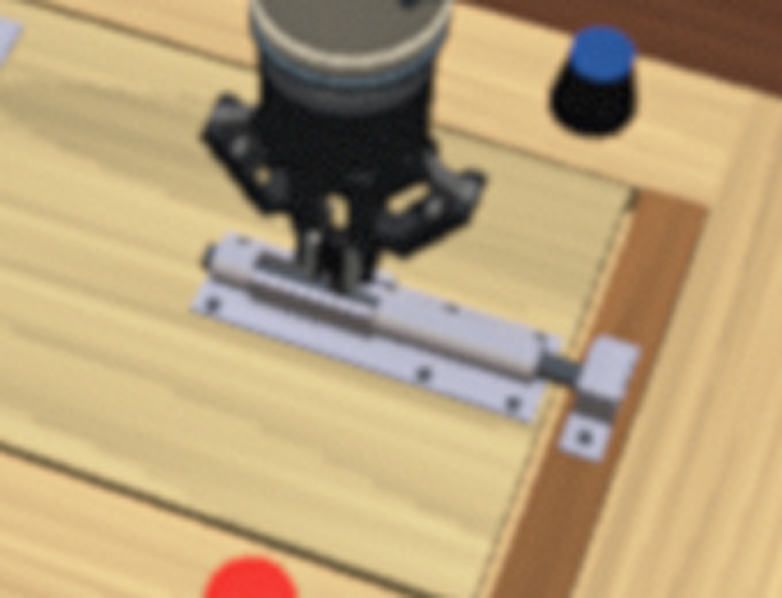

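The bar's nose is at crop (575,370), in or at the keeper's mouth, with no butting at about 27 mm of travel. It looks to have lined up on the first press, so I carry on in small steps, watching fy and fz.

```bash
python3 -m jog '[{"x":0,"y":-0.08,"z":0,"spin":0,"grip":1},{"x":0,"y":-0.08,"z":0,"spin":0,"grip":1},{"x":0,"y":0,"z":0,"spin":0,"grip":1}]'
python3 -m jog '[{"x":0,"y":-0.08,"z":0,"spin":0,"grip":1},{"x":0,"y":-0.08,"z":0,"spin":0,"grip":1},{"x":0,"y":0,"z":0,"spin":0,"grip":1}]'
```

```text
clock: 6.2
eef_pos: [558.8, 85.8, 153.3]
tcp_rot: [-3.142, -0.0, 0.036]
contact_force: [0.1, -3.4, 3.2]
opening: 0.15
grasp_force: 39.0
clock: 6.45
eef_pos: [558.8, 87.4, 153.3]
tcp_rot: [-3.141, -0.0, 0.036]
contact_force: [-0.9, -1.3, 3.1]
opening: 0.149
grasp_force: 39.0
```

```bash
python3 -m jog '[{"x":0,"y":-0.1,"z":0,"spin":0,"grip":1},{"x":0,"y":-0.1,"z":0,"spin":0,"grip":1},{"x":0,"y":-0.1,"z":0,"spin":0,"grip":1},{"x":0,"y":0,"z":0,"spin":0,"grip":1}]'
python3 -m jog '[{"x":0,"y":-0.1,"z":0,"spin":0,"grip":1},{"x":0,"y":-0.1,"z":0,"spin":0,"grip":1},{"x":0,"y":-0.1,"z":0,"spin":0,"grip":1},{"x":0,"y":0,"z":0,"spin":0,"grip":1}]'
```

```text
clock: 6.78
eef_pos: [558.6, 90.5, 153.3]
tcp_rot: [-3.141, -0.0, 0.036]
contact_force: [0.4, -2.8, 3.0]
opening: 0.15
grasp_force: 39.0
clock: 7.12
eef_pos: [558.5, 93.4, 153.3]
tcp_rot: [-3.141, -0.0, 0.036]
contact_force: [0.9, -2.2, 3.4]
opening: 0.148
grasp_force: 39.0
```

```bash
python3 -m jog '[{"x":0,"y":-0.1,"z":0,"spin":0,"grip":1},{"x":0,"y":-0.1,"z":0,"spin":0,"grip":1},{"x":0,"y":-0.1,"z":0,"spin":0,"grip":1},{"x":0,"y":-0.1,"z":0,"spin":0,"grip":1},{"x":0,"y":0,"z":0,"spin":0,"grip":1}]'
python3 -m jog '[{"x":0,"y":-0.1,"z":0,"spin":0,"grip":1},{"x":0,"y":-0.1,"z":0,"spin":0,"grip":1},{"x":0,"y":0,"z":0,"spin":0,"grip":1}]'
python3 -m jog '[{"x":0,"y":-0.05,"z":0,"spin":0,"grip":1},{"x":0,"y":0,"z":0,"spin":0,"grip":1}]'
python3 -m jog '[{"x":0,"y":-0.05,"z":0,"spin":0,"grip":1},{"x":0,"y":0,"z":0,"spin":0,"grip":1}]'
```

```text
clock: 7.53
eef_pos: [558.3, 97.5, 153.3]
tcp_rot: [-3.141, -0.0, 0.036]
contact_force: [-0.0, -2.4, 2.4]
opening: 0.15
grasp_force: 39.0
clock: 7.78
eef_pos: [558.3, 99.4, 153.3]
tcp_rot: [-3.141, -0.0, 0.036]
contact_force: [0.6, -2.5, 3.3]
opening: 0.147
grasp_force: 39.0
clock: 7.95
eef_pos: [558.3, 99.8, 153.3]
tcp_rot: [-3.141, -0.0, 0.036]
contact_force: [0.9, -1.8, 3.9]
opening: 0.148
grasp_force: 39.0
clock: 8.12
eef_pos: [558.2, 100.3, 153.3]
tcp_rot: [-3.142, -0.0, 0.036]
contact_force: [0.3, -2.7, 3.2]
opening: 0.15
grasp_force: 39.0
```

```bash
python3 -m jog '[{"x":0,"y":-0.05,"z":0,"spin":0,"grip":1},{"x":0,"y":0,"z":0,"spin":0,"grip":1}]'
python3 -m jog '[{"x":0,"y":-0.05,"z":0,"spin":0,"grip":1},{"x":0,"y":0,"z":0,"spin":0,"grip":1}]'
python3 -m jog '[{"x":0,"y":-0.05,"z":0,"spin":0,"grip":1},{"x":0,"y":0,"z":0,"spin":0,"grip":1}]'
```

```text
clock: 8.28
eef_pos: [558.2, 100.7, 153.3]
tcp_rot: [3.141, -0.0, 0.036]
contact_force: [0.6, -3.1, 1.6]
opening: 0.149
grasp_force: 39.0
clock: 8.45
eef_pos: [558.2, 100.8, 153.2]
tcp_rot: [3.141, 0.0, 0.036]
contact_force: [0.9, -5.4, 3.1]
opening: 0.155
grasp_force: 39.0
clock: 8.62
eef_pos: [558.2, 100.9, 153.2]
tcp_rot: [3.14, 0.0, 0.036]
contact_force: [1.6, -7.5, 3.0]
opening: 0.146
grasp_force: 39.0
```

The stop is felt at TCP y≈100.8 (fy −7.5 N), so the bolt is fully across after 43.6 mm. Next: back off to about 1 mm short of the stop, release, rise 8 mm and regrip lightly near the fingertips, so the knob can swivel between the pads.

```bash
python3 -m jog '[{"x":0,"y":0.1,"z":0,"spin":0,"grip":1},{"x":0,"y":0.1,"z":0,"spin":0,"grip":1},{"x":0,"y":0,"z":0,"spin":0,"grip":1},{"x":0,"y":0,"z":0,"spin":0,"grip":1}]'
python3 -m jog '[{"x":0,"y":0,"z":0,"spin":0,"grip":0.6},{"x":0,"y":0,"z":0,"spin":0,"grip":0.6},{"x":0,"y":0,"z":0,"spin":0,"grip":0.6},{"x":0,"y":0,"z":0,"spin":0,"grip":0.6},{"x":0,"y":0,"z":-0.4,"spin":0,"grip":0.6},{"x":0,"y":0,"z":-0.4,"spin":0,"grip":0.6},{"x":0,"y":0,"z":0,"spin":0,"grip":1},{"x":0,"y":0,"z":0,"spin":0,"grip":1},{"x":0,"y":0,"z":0,"spin":0,"grip":1},{"x":0,"y":0,"z":0,"spin":0,"grip":1},{"x":0,"y":0,"z":0,"spin":0,"grip":1}]' 20
```

```text
clock: 8.95
eef_pos: [558.2, 100.3, 153.3]
tcp_rot: [-3.141, -0.0, 0.036]
contact_force: [-1.1, 2.9, 3.8]
opening: 0.151
grasp_force: 39.3
clock: 9.87
eef_pos: [558.6, 99.9, 161.5]
tcp_rot: [-3.141, -0.001, 0.036]
contact_force: [0.5, 0.8, 1.9]
opening: 0.152
grasp_force: 20.8
```

```bash
python3 -m jog '[{"x":-0.34,"y":0,"z":0.01,"spin":0,"grip":1},{"x":-0.34,"y":0,"z":0.04,"spin":0,"grip":1},{"x":-0.33,"y":0,"z":0.06,"spin":0,"grip":1},{"x":-0.33,"y":0,"z":0.09,"spin":0,"grip":1},{"x":0,"y":0,"z":0,"spin":0,"grip":1}]'
python3 -m jog '[{"x":-0.32,"y":0,"z":0.11,"spin":0,"grip":1},{"x":-0.32,"y":0,"z":0.13,"spin":0,"grip":1},{"x":-0.3,"y":0,"z":0.16,"spin":0,"grip":1},{"x":-0.3,"y":0,"z":0.17,"spin":0,"grip":1},{"x":0,"y":0,"z":0,"spin":0,"grip":1}]'
```

```text
clock: 10.28
eef_pos: [544.4, 99.5, 159.4]
tcp_rot: [-3.141, -0.0, 0.036]
contact_force: [2.0, 3.0, 3.9]
opening: 0.152
grasp_force: 21.2
clock: 10.7
eef_pos: [532.0, 99.1, 153.9]
tcp_rot: [-3.141, -0.0, 0.036]
contact_force: [0.6, 3.1, 7.4]
opening: 0.152
grasp_force: 22.5
```

It is turning into the notch freely. Continuing the arc.

```bash
python3 -m jog '[{"x":-0.28,"y":-0.02,"z":0.19,"spin":0,"grip":1},{"x":-0.26,"y":-0.02,"z":0.22,"spin":0,"grip":1},{"x":-0.25,"y":0,"z":0.23,"spin":0,"grip":1},{"x":-0.23,"y":0,"z":0.25,"spin":0,"grip":1},{"x":0,"y":0,"z":0,"spin":0,"grip":1}]'
python3 -m jog '[{"x":-0.21,"y":0,"z":0.26,"spin":0,"grip":1},{"x":-0.19,"y":0,"z":0.28,"spin":0,"grip":1},{"x":-0.17,"y":0,"z":0.3,"spin":0,"grip":1},{"x":0,"y":0,"z":0,"spin":0,"grip":1}]'
```

```text
clock: 11.12
eef_pos: [520.7, 98.8, 144.4]
tcp_rot: [3.141, 0.002, 0.036]
contact_force: [-2.1, 2.6, 6.1]
opening: 0.154
grasp_force: 21.9
clock: 11.45
eef_pos: [514.3, 98.5, 135.6]
tcp_rot: [3.141, 0.004, 0.036]
contact_force: [-3.5, 2.9, 4.1]
opening: 0.152
grasp_force: 22.0
```

```bash
python3 -m jog '[{"x":-0.1,"y":0,"z":0.3,"spin":0,"grip":1},{"x":-0.08,"y":0,"z":0.3,"spin":0,"grip":1},{"x":-0.05,"y":0,"z":0.2,"spin":0,"grip":1},{"x":0,"y":0,"z":0,"spin":0,"grip":1}]'
python3 -m jog '[{"x":-0.03,"y":0,"z":0.2,"spin":0,"grip":1},{"x":-0.02,"y":0,"z":0.15,"spin":0,"grip":1},{"x":0,"y":0,"z":0,"spin":0,"grip":1}]'
```

```text
clock: 11.78
eef_pos: [511.3, 98.4, 127.4]
tcp_rot: [3.141, 0.006, 0.036]
contact_force: [-5.5, 2.7, 4.9]
opening: 0.154
grasp_force: 23.4
clock: 12.03
eef_pos: [510.5, 98.4, 124.0]
tcp_rot: [3.141, 0.006, 0.036]
contact_force: [-6.1, 3.9, 6.6]
opening: 0.149
grasp_force: 24.2
```

```bash
python3 -m jog '[{"x":-0.1,"y":0,"z":0.1,"spin":0,"grip":1},{"x":0,"y":0,"z":0,"spin":0,"grip":1}]'
python3 -m jog '[{"x":-0.05,"y":0,"z":0.1,"spin":0,"grip":1},{"x":0,"y":0,"z":0,"spin":0,"grip":1}]'
python3 - <<'E'
from h import *
s=sense()
f=grab_frame("wrist");cv2.imwrite("pics/w3.png",f["pixels"])
E
```

```text
clock: 12.2
eef_pos: [510.3, 98.4, 123.2]
tcp_rot: [3.141, 0.005, 0.036]
contact_force: [-4.3, 2.8, 6.1]
opening: 0.153
grasp_force: 24.1
clock: 12.37
eef_pos: [510.0, 98.5, 122.3]
tcp_rot: [3.141, 0.004, 0.036]
contact_force: [-4.0, 4.2, 5.6]
opening: 0.155
grasp_force: 24.2
```

View pics/w3.png

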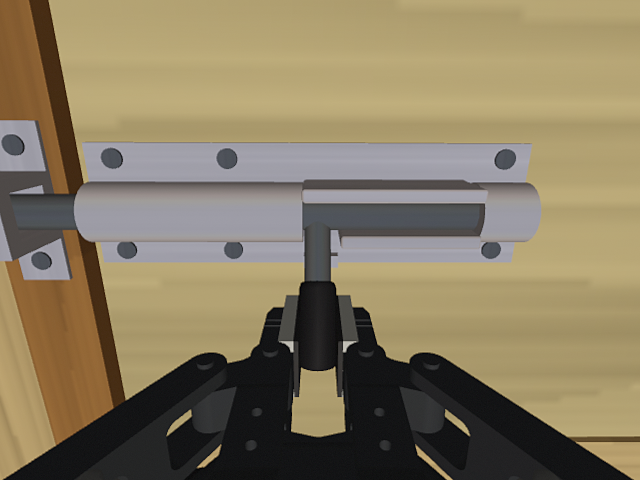

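The handle (stem at (317,255), knob (318,325)) lies in the notch, the bar's nose is inside the keeper at left, and the pads hold the knob. Pressing the last millimetres to the rest.

```bash
python3 -m jog '[{"x":0,"y":-0.03,"z":0.1,"spin":0,"grip":1},{"x":0,"y":0,"z":0.1,"spin":0,"grip":1},{"x":0,"y":0,"z":0,"spin":0,"grip":1}]'
python3 -m jog '[{"x":0,"y":0,"z":0.1,"spin":0,"grip":1},{"x":0,"y":0,"z":0,"spin":0,"grip":1}]'
python3 -m jog '[{"x":0,"y":0,"z":0.1,"spin":0,"grip":1},{"x":0,"y":0,"z":0,"spin":0,"grip":1}]'
```

```text
clock: 12.67
eef_pos: [509.6, 98.5, 120.1]
tcp_rot: [3.141, 0.005, 0.036]
contact_force: [-4.0, 1.6, 6.6]
opening: 0.154
grasp_force: 24.6
clock: 12.83
eef_pos: [509.4, 98.5, 119.1]
tcp_rot: [3.141, 0.005, 0.036]
contact_force: [-4.4, 2.4, 5.1]
opening: 0.155
grasp_force: 24.8
clock: 13.0
eef_pos: [509.4, 98.5, 118.1]
tcp_rot: [3.141, 0.006, 0.036]
contact_force: [-4.9, 2.1, 7.3]
opening: 0.153
grasp_force: 25.0
```

```bash
python3 -m jog '[{"x":0,"y":0,"z":0.1,"spin":0,"grip":1},{"x":0,"y":0,"z":0,"spin":0,"grip":1}]'
python3 -m jog '[{"x":0,"y":0,"z":0.1,"spin":0,"grip":1},{"x":0,"y":0,"z":0,"spin":0,"grip":1}]'
```

```text
clock: 13.17
eef_pos: [509.3, 98.5, 117.0]
tcp_rot: [3.141, 0.006, 0.036]
contact_force: [-4.6, 2.6, 4.2]
opening: 0.15
grasp_force: 25.3
clock: 13.33
eef_pos: [509.1, 98.5, 116.0]
tcp_rot: [3.141, 0.006, 0.036]
contact_force: [-6.0, 2.0, 5.7]
opening: 0.154
grasp_force: 25.4
```

Force stays about 6 N, so the pads may now be slipping. I'll release, rise, shut the fingers and press from above to confirm it is seated.

```bash
python3 -m jog '[{"x":0,"y":0,"z":0,"spin":0,"grip":0.5},{"x":0,"y":0,"z":0,"spin":0,"grip":0.5},{"x":0,"y":0,"z":0,"spin":0,"grip":0.5},{"x":0,"y":0,"z":0,"spin":0,"grip":0.5},{"x":0,"y":0,"z":0,"spin":0,"grip":0.5},{"x":0,"y":0,"z":-1.5,"spin":0,"grip":0.5},{"x":0,"y":0,"z":-1.5,"spin":0,"grip":0.5},{"x":0,"y":0,"z":-1,"spin":0,"grip":0.5},{"x":0,"y":0,"z":0,"spin":0,"grip":1},{"x":0,"y":0,"z":0,"spin":0,"grip":1},{"x":0,"y":0,"z":0,"spin":0,"grip":1},{"x":0,"y":0,"z":0,"spin":0,"grip":1},{"x":0,"y":0,"z":0,"spin":0,"grip":1},{"x":0,"y":0,"z":0,"spin":0,"grip":1},{"x":0,"y":0,"z":0,"spin":0,"grip":1}]' 20
python3 - <<'E'
from h import *
cam("side");f=grab_frame("side")["pixels"][220:360,250:440]
a=cv2.resize(f,None,fx=4.1,fy=4.1,interpolation=cv2.INTER_CUBIC);cv2.imwrite("pics/side3.png",a)
E
```

```text
clock: 14.58
eef_pos: [512.1, 98.7, 156.4]
tcp_rot: [3.141, 0.001, 0.036]
contact_force: [0.5, 0.5, 0.5]
opening: 0.001
grasp_force: 0.0
```

View pics/side3.png

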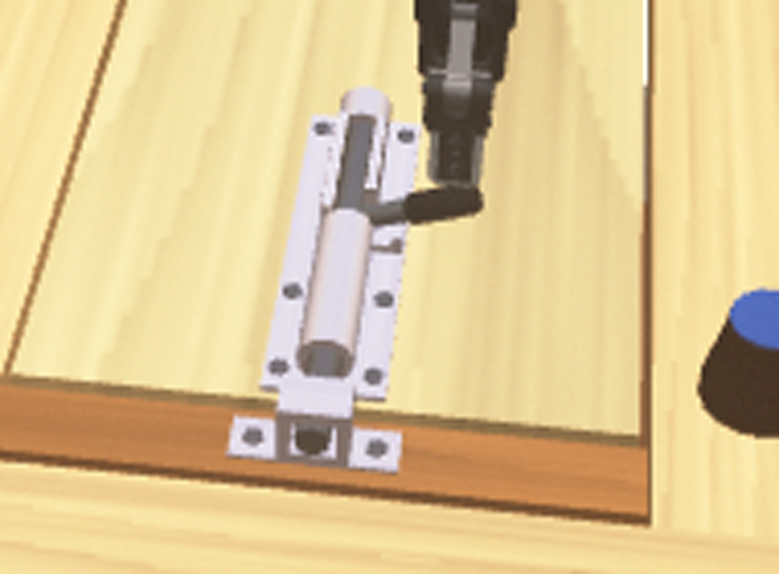

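The bar shows through the keeper at (313,438). The knob's outer end at (480,200) is still slightly raised, at a turn of about 1.25 rad. Pressing down with the shut fingertips, staying well under 21 N.

```bash
python3 -m jog '[{"x":0,"y":0,"z":0.3,"spin":0,"grip":1},{"x":0,"y":0,"z":0.3,"spin":0,"grip":1},{"x":0,"y":0,"z":0,"spin":0,"grip":1}]'
python3 -m jog '[{"x":0,"y":0,"z":0.2,"spin":0,"grip":1},{"x":0,"y":0,"z":0.2,"spin":0,"grip":1},{"x":0,"y":0,"z":0,"spin":0,"grip":1}]'
python3 -m jog '[{"x":0,"y":0,"z":0.1,"spin":0,"grip":1},{"x":0,"y":0,"z":0.1,"spin":0,"grip":1},{"x":0,"y":0,"z":0,"spin":0,"grip":1}]'
python3 -m jog '[{"x":0,"y":0,"z":0.1,"spin":0,"grip":1},{"x":0,"y":0,"z":0.1,"spin":0,"grip":1},{"x":0,"y":0,"z":0,"spin":0,"grip":1}]'
```

```text
clock: 14.93
eef_pos: [511.9, 98.7, 150.1]
tcp_rot: [3.142, 0.001, 0.036]
contact_force: [-0.2, 0.3, -0.6]
opening: 0.001
grasp_force: 0.2
clock: 15.18
eef_pos: [512.0, 98.7, 146.4]
tcp_rot: [3.142, 0.001, 0.036]
contact_force: [0.6, -0.7, 0.7]
opening: 0.001
grasp_force: 0.2
clock: 15.43
eef_pos: [512.1, 98.8, 144.6]
tcp_rot: [3.142, 0.0, 0.036]
contact_force: [-0.9, 0.0, 1.1]
opening: 0.002
grasp_force: 0.3
clock: 15.68
eef_pos: [512.1, 98.8, 142.6]
tcp_rot: [3.142, 0.0, 0.036]
contact_force: [-0.6, -0.1, 0.2]
opening: -0.002
grasp_force: 0.3
```

```bash
python3 -m jog '[{"x":0,"y":0,"z":0.1,"spin":0,"grip":1},{"x":0,"y":0,"z":0.1,"spin":0,"grip":1},{"x":0,"y":0,"z":0,"spin":0,"grip":1}]'
python3 -m jog '[{"x":0,"y":0,"z":0.1,"spin":0,"grip":1},{"x":0,"y":0,"z":0,"spin":0,"grip":1}]'
python3 -m jog '[{"x":0,"y":0,"z":0.1,"spin":0,"grip":1},{"x":0,"y":0,"z":0,"spin":0,"grip":1}]'
python3 -m jog '[{"x":0,"y":0,"z":0.1,"spin":0,"grip":1},{"x":0,"y":0,"z":0,"spin":0,"grip":1}]'
```

```text
clock: 15.93
eef_pos: [512.1, 98.8, 140.6]
tcp_rot: [3.142, 0.0, 0.036]
contact_force: [-0.4, 0.3, 1.0]
opening: -0.0
grasp_force: 0.3
clock: 16.1
eef_pos: [512.2, 98.8, 139.6]
tcp_rot: [3.142, 0.0, 0.036]
contact_force: [-0.8, 0.1, 1.5]
opening: 0.001
grasp_force: 0.4
clock: 16.27
eef_pos: [512.1, 98.8, 138.7]
tcp_rot: [-3.142, 0.0, 0.036]
contact_force: [-0.3, -0.5, 1.3]
opening: 0.002
grasp_force: 0.7
clock: 16.43
eef_pos: [512.2, 98.8, 137.7]
tcp_rot: [-3.142, 0.0, 0.036]
contact_force: [-1.7, 0.5, 3.0]
opening: 0.002
grasp_force: 1.1
```

```bash
python3 -m jog '[{"x":0,"y":0,"z":0.1,"spin":0,"grip":1},{"x":0,"y":0,"z":0,"spin":0,"grip":1}]'
python3 -m jog '[{"x":0,"y":0,"z":0.1,"spin":0,"grip":1},{"x":0,"y":0,"z":0,"spin":0,"grip":1}]'
python3 -m jog '[{"x":0,"y":0,"z":0.05,"spin":0,"grip":1},{"x":0,"y":0,"z":0,"spin":0,"grip":1}]'
```

```text
clock: 16.6
eef_pos: [512.2, 98.9, 136.7]
tcp_rot: [-3.141, 0.0, 0.036]
contact_force: [-1.4, 0.1, 3.7]
opening: 0.0
grasp_force: 1.6
clock: 16.77
eef_pos: [512.0, 98.9, 135.8]
tcp_rot: [-3.141, 0.0, 0.036]
contact_force: [-3.5, 0.5, 6.4]
opening: -0.0
grasp_force: 2.7
clock: 16.93
eef_pos: [512.0, 98.9, 135.5]
tcp_rot: [-3.141, 0.0, 0.036]
contact_force: [-3.2, 1.0, 7.1]
opening: 0.004
grasp_force: 3.5
```

```bash
python3 -m jog '[{"x":0,"y":0,"z":0.1,"spin":0,"grip":1},{"x":0,"y":0,"z":0,"spin":0,"grip":1}]'
python3 -m jog '[{"x":0,"y":0,"z":0.05,"spin":0,"grip":1},{"x":0,"y":0,"z":0,"spin":0,"grip":1}]'
python3 - <<'E'
from h import *
cam("side");f=C["sidep"][220:360,250:440]
a=cv2.resize(f,None,fx=4.1,fy=4.1,interpolation=cv2.INTER_CUBIC);cv2.imwrite("pics/side4.png",a)
E
```

```text
clock: 17.1
eef_pos: [511.9, 98.9, 134.7]
tcp_rot: [-3.141, 0.001, 0.036]
contact_force: [-5.2, 0.7, 11.6]
opening: -0.001
grasp_force: 5.3
clock: 17.27
eef_pos: [511.8, 98.9, 134.4]
tcp_rot: [-3.141, 0.001, 0.036]
contact_force: [-6.8, 0.8, 13.3]
opening: -0.0
grasp_force: 6.5
```

View pics/side4.png

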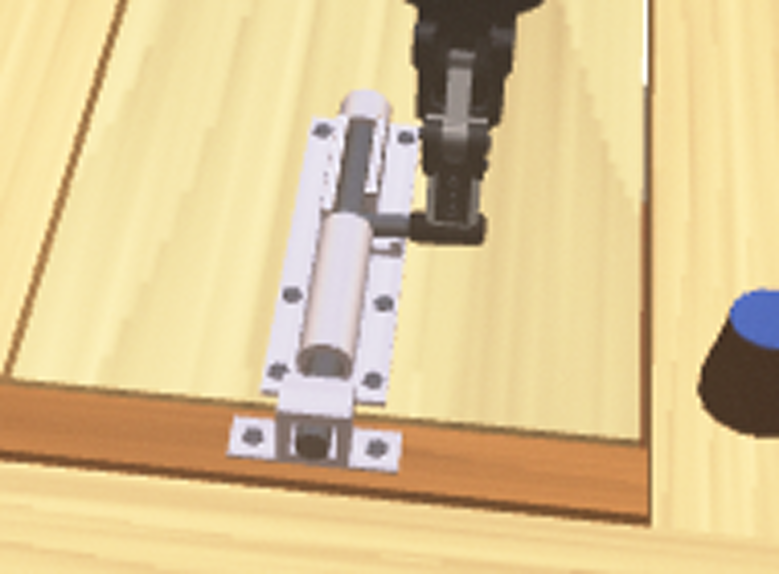

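The knob now lies nearly parallel to the leaf: outer end (480,230), stem root (375,225), against a leaf x-direction slope of about 0.1. That is about 1.45 rad, and the force rose sharply to 13 N, so it is on the rest. Retreating straight up, then checking numerically that nothing sprang back.

```bash
python3 -m jog '[{"x":0,"y":0,"z":-0.2,"spin":0,"grip":1},{"x":0,"y":0,"z":-0.4,"spin":0,"grip":1},{"x":0,"y":0,"z":-2,"spin":0,"grip":1},{"x":0,"y":0,"z":-3,"spin":0,"grip":1},{"x":0,"y":0,"z":-3,"spin":0,"grip":1},{"x":0,"y":0,"z":0,"spin":0,"grip":1},{"x":0,"y":0,"z":0,"spin":0,"grip":1},{"x":0,"y":0,"z":0,"spin":0,"grip":1},{"x":0,"y":0,"z":0,"spin":0,"grip":1},{"x":0,"y":0,"z":0,"spin":0,"grip":1}]'
python3 - <<'E'
from h import *
cam("side");f=C["sidep"][220:360,250:440]
b=cv2.resize(f,None,fx=4.1,fy=4.1,interpolation=cv2.INTER_CUBIC)
for n,im in (("raised",cv2.imread("pics/side3.png")),("pressed",cv2.imread("pics/side4.png")),("now",b)):
    g=im.max(2)
    for c in (420,450,478):
        r=[y for y in range(180,260) if g[y,c]<90];print(n,c,(min(r),max(r)) if r else None)
P=[("stem root",(375,225))]
# expected knob axis line for handle angles, root measured (558,100,~125)
for th in (1.2,1.3,1.45):
    pts=[[558-r*np.sin(th),99-.036*r*np.sin(th),125+r*np.cos(th)] for r in (28,42,56)]
    print(th,((proj("side",pts)-[250,220])*4.1).round(0).tolist())
E
```

```text
clock: 18.15
eef_pos: [511.5, 98.6, 218.5]
tcp_rot: [3.141, 0.002, 0.036]
contact_force: [-0.6, 0.5, 0.3]
opening: -0.001
grasp_force: 0.0
raised 420 (194, 220)
raised 450 (185, 215)
raised 478 (194, 208)
pressed 420 (215, 239)
pressed 450 (180, 241)
pressed 478 (222, 242)
now 420 (207, 235)
now 450 (208, 235)
now 478 (209, 235)
1.2 [[402.0, 203.0], [434.0, 197.0], [466.0, 190.0]]
1.3 [[404.0, 208.0], [437.0, 204.0], [470.0, 200.0]]
1.45 [[406.0, 216.0], [439.0, 215.0], [472.0, 215.0]]
```

The handle stayed down: its slope in the image is +0.02, against −0.01 predicted for 1.45 rad and −0.12 for 1.3. The arm is clear.

```bash
python3 -c "
from rig import *
print(sign_off())"
```

```text
the job is handed in; nothing more can be done
None
```

The hatch is bolted and the job is handed in: the bolt is fully across in the keeper, the handle is down in its notch at about 1.45 rad by camera, the arm is clear and the loose things were left untouched; `sign_off()` returned no verdict.

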